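# Load the bench winder and hold its sprung slide at the mark

### The arm

A 7-joint arm with a two-finger parallel gripper is mounted at the origin on the work surface. World frame = base frame: x ahead of the robot, y to its left, z up, the work surface at z = 0. Lengths are in m, angles in rad, forces in N, time in s.
With the tool pointing down it reaches from about 0.4 to 0.9 m from the base axis. Payload 5.6 kg.
Tool frame: the origin (TCP) lies midway between the tips of the shut fingers; the grasp point (between the pads) lies 19 mm behind it; z points along the fingers, y is the line along which they close (so a half turn about z gives the same grasp; the last joint's range is limited). The gripper opens to 92 mm and grips with 3 to 60 N. Pads are 20 mm wide; open, the fingers measure 128 mm over their backs; the gripper's body (75 mm by 189 mm) begins 69 mm behind the grasp point.
Start: joints at [1.152, 0.468, -0.012, 1.603, 0.006, 1.071, -0.056], TCP at [0.239, -0.605, 0.215] pointing down, gripper open.
Joint ranges: [-2.53, 2.53], [-0.31, 2.02], [-1.57, 1.55], [0.28, 2.44], [-1.29, 4.43], [0.15, 1.84], [-2.92, 2.92]. Speed limits (rad/s): [2.57, 2.57, 3.14, 3.14, 3.14, 3.14, 3.14].

### API

Orientations are given as a 3x3 rotation matrix whose columns are the frame's x, y, z axes.
In Python, from station import env, effector, solver, viewer, workorder, search_frame, tip_of gives the robot as it stands. Calls block until the motion is done:
- env.reach(position, orientation): joint-space move of the TCP to a pose.
- env.movel(position, frame=None, rate=0.15): straight line of the TCP; frame=None keeps the orientation; rate is the mean speed in m/s.
- env.goto_joints(angles): joint-space move.
- effector.release() and effector.grasp(squeeze=None): open the fingers fully, or close them until they stop; squeeze is the grip in N (None keeps the last).
- env.pause(seconds).
- solver.inverse_kinematics(position, orientation): joint angles nearest the present ones, or None.
- env.sense(): the state.
- viewer.read_camera(name): name is "side" or "top"; returns (picture, depth): 420x560x3 uint8, red, green, blue; 420x560 float32, m along the optical axis (not along the pixel's ray), 0 where there is no reading.
- viewer.camera_info(name): a dict with "intrinsics" (3x3 intrinsics, pixels), "eye" and "rotation" of the camera in the world. Camera axes: x right, y up, looking along -z (the intrinsics and any distortion apply to the point x, -y, -z); pixel columns grow to the right and rows downward; lengths in m; the calibration is good to about 2 mm. A picture is of the moment at which its call begins. camera_info takes no time and is no camera call.
A pose or a line that the arm cannot do raises env.PlanningError and nothing moves.
- workorder.finish_job(): hands the job in; it is judged then, once.
Trained networks look in the newest picture that a camera, given by its name, has taken for a name from the list of things; names that differ only in an ending like _2 or _b are one class to them, and where a whole thing is asked for, a point or a joint stands for the part that bears it (a point fixed in the world has none). Each returns a list of dicts, best first, with "score" (0 to 1); they miss things now and then, are a little off and sometimes report something else, mostly with a low value. They report only what shows in the picture. A call takes as long as a camera call. They do not tell look-alikes from the thing itself.
- search_frame(camera, name): "at" ([x, y, z] in m, in world coordinates, good to about 4 mm: the middle of the surface that is visible of it).
- tip_of(camera, name): "at" ([x, y, z] in m, in world coordinates, good to about 4 mm: a listed point, or the origin of a listed thing).
The state is a dict: "t": time; "joint_positions": joint angles; "joint_velocities": joint speeds; "tau": joint torques, N m; "ee_pos": TCP position; "tcp_rot": TCP orientation; "wrist_force": force on the tool from outside, world axes, zero at the start; "moment": the same for the moment, N m; "gripper_width": finger opening in m; "grasp_force": force on a finger pad.
Only numpy, scipy, OpenCV 4.12 (cv2) and the standard library are available. Lean on these libraries where they do the work, as an engineer would, in place of code of your own. Each camera call takes 0.05 s, during which the arm holds its last target. There are 200 camera calls.

### The job

Load the small bench winder: slip the empty bobbin, flange down, over the upright steel spindle until it sits fully down on its seat, and let go of it. Then pull the spring-loaded guide slide out by its black handle, away from the spindle, until its pointer lines up with the metal index post on the base, and keep it there so that a colleague can thread the winder: finish while still holding the handle, because the spring takes the slide back if it is let go. Leave the other things on the bench where they are.

Things in the scene. Friction and masses are not known exactly. Their poses are not given: they have to be found in the camera images.
- bobbin_mid (a point): The loose empty bobbin: a white plastic tube, 34 mm outside and 25 mm inside diameter, 60 mm tall, open at both ends, with a foot flange of 62 mm diameter and 5 mm thickness. It stands upright on the bench, flange down, 50 g give or take a third. This point is on its axis half-way up, 30 mm above its underside; z is its axis, pointing up.
- winder: The winder, fixed to the bench: dark wooden base board 130 x 340 x 15 mm. Origin at the centre of its underside. y runs along its long side in the direction in which the slide is pulled out (from spindle to handle), x across, z up. The slide carries a white roller (20 mm across, top 70 mm above the bench), with the slide home 70 mm from the spindle axis in +y.
- seat (a point): Seat of the spindle: the point on the spindle axis at the top of the 62 mm aluminium seat disc (19 mm above the bench), where the bobbin's underside rests. The upright steel spindle is 21 mm in diameter and rises 55 mm above the seat, its top 11 mm tapering to 8 mm. Axes as the winder's.
- handle (a point): Black upright handle block on the slide, 30 mm across (x), 14 mm along the pull (y), 50 mm tall. This point is its centre, half-way up, 60 mm above the bench; it stands on the aluminium carriage (42 mm wide, from 95 mm behind the handle to 15 mm ahead). Axes as the winder's. With the slide home it stands 150 mm from the spindle axis and 80 mm from the roller. Its four sides are free.
- slide (a joint): How far the slide is pulled out, m: 0 home, 0.075 at most. A spring pulls it home: about 4 N at 0, rising by 1.2 N for each 10 mm (about 11 N at 60 mm).
- pointer (a point): The slide's pointer: tip of the thin dark steel strip (3 mm wide) that stands out from the carriage's +x side, beside the handle, 35 mm above the bench. Moves with the slide. Axes as the winder's.
- mark (a point): The mark: top of the metal index post (a bare metal blade 4 mm wide along y, 16 mm across, 20 mm tall, on a small foot) fixed on the base beside the slide's path on the +x side, 35 mm above the bench, 4 mm outside the pointer's tip when they line up. Its place along y differs each time, 28 to 58 mm from the pointer at home. Axes as the winder's.
- brush_pot: Bystander: white ceramic pot, 76 mm across and 95 mm tall, with brushes standing in it up to about 200 mm. Origin at the centre of its underside.
- tape_roll: Bystander: wide flat cardboard ring lying flat, 100 mm outside diameter, 24 mm tall. Origin at the centre of its underside.
- paint_bottle: Bystander: clear squeeze bottle with a cap, 50 mm across, 140 mm tall. Origin at the centre of its underside.
- ink_jar: Bystander: low amber glass jar with a black cap, 56 mm across, 65 mm tall. Origin at the centre of its underside.
Not all that is in view belongs to the job. Several things look just like the part that bears bobbin_mid: the one meant starts farthest to the robot's right.

How it is judged:
On the way, in this order (a step that is already met when the one before it is completed fails the run):
1. the bobbin sits fully down on the spindle's seat, upright (horizontal distance between bobbin_mid and seat below 0.004 m and z of bobbin_mid in the frame of seat between 0.026 and 0.034 m and angle between bobbin_mid's own z axis and vertical below 0.1 rad), for 0.2 s.
2. the slide is held at the mark by its handle (y of pointer in the frame of mark between -0.005 and 0.005 m and contact force between the fingers and slide_c0 above 2 N), for 0.5 s.
At the end, for the whole second after the job is handed in: Bobbin on its seat: within 4 mm of the spindle axis, centre 26 to 34 mm above the seat, tilt under 0.1 rad. Pointer within 5 mm of the index post along the pull, slower than 10 mm/s, the fingers pressing on the handle with over 2 N (all of step 1 and all of step 2 and velocity of joint slide between -0.01 and 0.01 m/s); the arm keeps its last pose, push and grip.
It fails at once if the brush pot is moved more than 30 mm (distance of brush_pot from where it was at the start of the episode above 0.03 m).
It fails at once if the tape roll is moved more than 30 mm (distance of tape_roll from where it was at the start of the episode above 0.03 m).
It fails at once if the paint bottle is moved more than 30 mm (distance of paint_bottle from where it was at the start of the episode above 0.03 m).
It fails at once if the ink jar is moved more than 30 mm (distance of ink_jar from where it was at the start of the episode above 0.03 m).
It also fails if it takes over 54 s, if anything falls off the work surface, if the arm or the gripper's body presses on something with over 40 N, if the wrist force passes 120 N, or if a joint passes its speed limit or range.

## Working session

There is one attempt and no reset: what is moved stays moved. The work goes in short steps, each a Python script; the robot and the scene stay as the last script left them, time stands still between calls to the robot, and variables do not carry over. Pictures are saved under pics/ and viewed, at most 10 in all, crops included, and the job is handed in when it is done.

```bash
ls; mkdir -p pics; python3 - <<'E'
from station import *
import cv2,numpy as np
for c in ("side","top"):
    p,d=viewer.read_camera(c); cv2.imwrite(f"pics/{c}0.png",p[:,:,::-1])
    i=viewer.camera_info(c); print(c,np.round(i["eye"],3),np.round(i["rotation"],3).tolist(),np.round(i["intrinsics"],1).tolist(),[k for k in i])
    for n in ("bobbin_mid","seat","handle","pointer","mark","winder","brush_pot","tape_roll","paint_bottle","ink_jar"):
        print(n,[(np.round(r["at"],3).tolist(),round(r["score"],2)) for r in tip_of(c,n)])
print(env.sense()["t"])
E
```

```text
pics
side [0.238 0.844 0.698] [[-0.96, 0.156, -0.233], [-0.28, -0.568, 0.774], [-0.012, 0.808, 0.589]] [[445.4, 0.0, 285.3], [0.0, 445.4, 207.6], [0.0, 0.0, 1.0]] ['intrinsics', 'eye', 'rotation']
bobbin_mid [([0.58, -0.142, 0.032], 0.8), ([0.42, -0.158, 0.032], 0.76), ([0.489, -0.245, 0.03], 0.59)]
seat [([0.532, 0.023, 0.019], 0.57)]
handle [([0.548, 0.171, 0.062], 0.8), ([0.689, -0.244, -0.003], 0.47)]
pointer [([0.594, 0.167, 0.04], 0.89)]
mark [([0.548, 0.171, 0.06], 0.72), ([0.597, 0.205, 0.034], 0.61)]
winder [([0.546, 0.139, -0.004], 0.91), ([0.692, -0.246, -0.0], 0.18)]
brush_pot [([0.692, -0.244, -0.001], 0.63), ([0.575, -0.45, -0.001], 0.25)]
tape_roll [([0.612, 0.406, 0.0], 0.91)]
paint_bottle [([0.474, 0.433, -0.001], 0.69)]
ink_jar [([0.575, -0.454, 0.003], 0.74)]
top [ 0.346 -0.017  1.231] [[-0.016, 0.992, -0.124], [-1.0, -0.018, -0.014], [-0.016, 0.124, 0.992]] [[462.5, 0.0, 276.8], [0.0, 462.5, 212.3], [0.0, 0.0, 1.0]] ['intrinsics', 'eye', 'rotation']
bobbin_mid [([0.412, -0.154, 0.026], 0.88), ([0.487, -0.24, 0.03], 0.83), ([0.326, -0.148, 0.026], 0.68), ([0.586, -0.145, 0.03], 0.66)]
seat [([0.534, 0.022, 0.024], 0.65)]
handle [([0.552, 0.172, 0.061], 0.57)]
pointer [([0.59, 0.171, 0.035], 0.65)]
mark [([0.576, -0.453, 0.001], 0.57), ([0.598, 0.202, 0.034], 0.56), ([0.594, 0.172, 0.034], 0.39), ([0.486, -0.241, 0.03], 0.24)]
winder [([0.689, -0.244, -0.003], 0.7), ([0.544, 0.141, -0.0], 0.58)]
brush_pot [([0.692, -0.244, -0.001], 0.66)]
tape_roll [([0.613, 0.402, -0.001], 0.58)]
paint_bottle [([0.475, 0.432, -0.0], 0.68)]
ink_jar [([0.574, -0.451, -0.001], 0.77)]
1.1
```

View pics/side0.png

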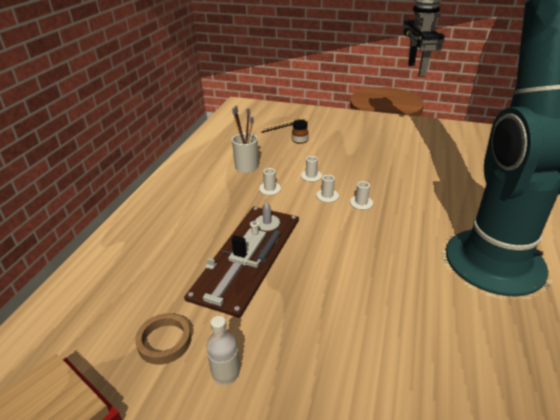

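View pics/top0.png

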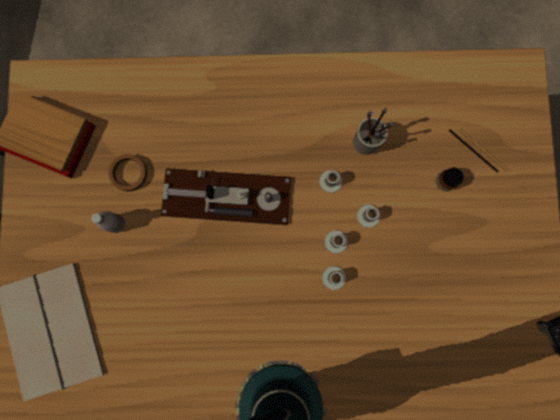

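The bench has four bobbins; in the top view the rightmost is at pixel (369,215), about (0.488, -0.243). The spindle is at (268,198), the handle at (211,192) and the index post at (201,173), which agrees with the networks. I'll grasp the bobbin with the fingers closing across the winder, lift it and re-measure.

```bash
cat > h.py <<'E'
from station import *
import numpy as np, cv2
seat=np.array([.533,.0225]); hand=np.array([.550,.1715])
u=(hand-seat)/np.linalg.norm(hand-seat)          # pull direction
wx=np.array([u[1],-u[0]])                        # winder x
def down(yax):
    y=np.r_[yax,0]; z=np.array([0,0,-1.]); return np.c_[np.cross(y,z),y,z]
def pick(p,yax):                                 # nearer of the two half turns, last joint kept small
    best=None
    for s in (1,-1):
        q=solver.inverse_kinematics(p,down(s*yax))
        if q is not None and (best is None or abs(q[6])<abs(best[0][6])): best=(q,down(s*yax))
    return best[1]
def st(tag):
    s=env.sense(); print(tag,round(s["t"],2),np.round(s["ee_pos"],4),"F",np.round(s["wrist_force"],1),"w",round(s["gripper_width"],4),"g",round(s["grasp_force"],1))
def see(c,n):
    viewer.read_camera(c); r=[(np.round(r["at"],4).tolist(),round(r["score"],2)) for r in tip_of(c,n)]; print(c,n,r); return r
E
python3 - <<'E'
from h import *
b=[.488,-.243]
R=pick([*b,.2],wx); env.reach([*b,.2],R); st("above")
env.movel([*b,.031]); st("down")
effector.grasp(12); st("grip")
env.movel([*b,.20]); st("lift")
for c in("side","top"): see(c,"bobbin_mid"); see(c,"seat")
p,_=viewer.read_camera("side"); cv2.imwrite("pics/lift.png",cv2.resize(p[60:260,180:420,::-1],None,fx=3,fy=3))
E
```

```text
above 2.72 [ 0.4874 -0.2449  0.1999] F [ 0.1 -0.7 -0.8] w 0.0921 g 0.0
down 3.99 [ 0.4886 -0.2433  0.0318] F [ 0.6  1.  -0.4] w 0.0916 g 0.0
grip 4.91 [ 0.4879 -0.243   0.031 ] F [-0.9  1.1  0.1] w 0.033 g 12.0
lift 6.18 [ 0.4874 -0.2428  0.1991] F [-0.2  0.  -0.1] w 0.033 g 12.0
side bobbin_mid [([0.4202, -0.1545, 0.0286], 0.97), ([0.324, -0.1428, 0.0312], 0.71), ([0.5792, -0.1434, 0.0278], 0.61), ([0.4905, -0.2438, 0.1985], 0.58)]
side seat [([0.5326, 0.0211, 0.0189], 0.93)]
top bobbin_mid [([0.4852, -0.2379, 0.198], 0.79), ([0.4172, -0.1581, 0.0256], 0.63), ([0.5811, -0.1457, 0.0296], 0.57), ([0.3211, -0.1494, 0.0267], 0.55)]
top seat [([0.5348, 0.0211, 0.0254], 0.73)]
```

View pics/lift.png

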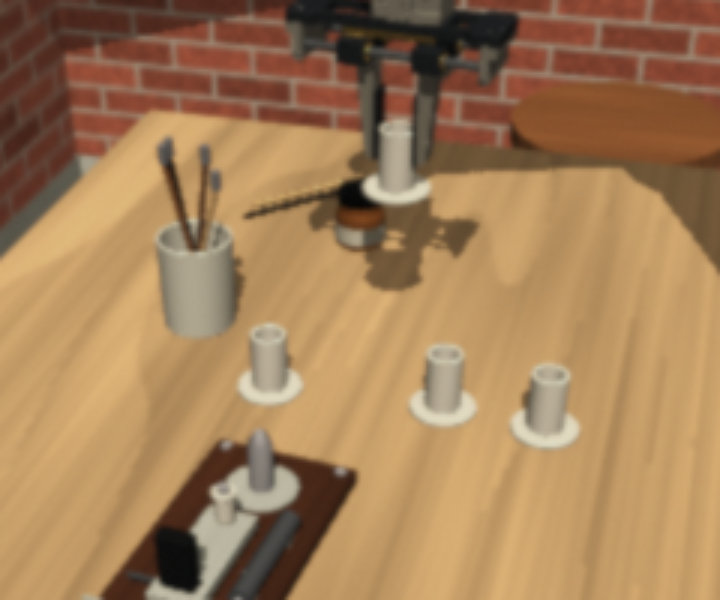

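The bobbin is held upright between the fingers (crop px 395,155), and its centre is within 2 mm of the TCP. Next I'll place it, lowering in steps and watching the wrist force.

```bash
python3 - <<'E'
from h import *
t=np.array([.5333,.0210])
R=pick([*t,.2],wx); env.reach([*t,.2],R); env.movel([*t,.115]); st("over")
f0=env.sense()["wrist_force"]
for z in (.105,.095,.085,.075,.065,.057,.053):
    env.movel([*t,z],rate=.05); st(z)
    f=env.sense()["wrist_force"]-f0
    if np.linalg.norm(f)>14: print("stop",f); break
E
```

```text
over 8.39 [0.5339 0.0206 0.1155] F [0.6 0.3 0. ] w 0.0329 g 12.0
0.105 8.74 [0.5332 0.021  0.105 ] F [ 0.3 -0.8 -1.5] w 0.0328 g 12.0
0.095 9.09 [0.533  0.0211 0.0946] F [ 0.6  0.5 -1.1] w 0.0327 g 12.0
0.085 9.44 [0.5333 0.0212 0.0846] F [-0.4  1.1 -1.3] w 0.0325 g 12.0
0.075 9.79 [0.5333 0.0212 0.0747] F [ 0.5  1.7 -0.8] w 0.0332 g 12.0
0.065 10.14 [0.5333 0.0212 0.0646] F [ 1.7 -0.  -1.4] w 0.0325 g 12.0
0.057 10.45 [0.5333 0.0212 0.0567] F [ 1.7  2.  -1.6] w 0.0327 g 12.0
0.053 10.7 [0.5333 0.0211 0.0528] F [ 1.9  1.2 -2.5] w 0.0329 g 12.0
```

```bash
python3 - <<'E'
from h import *
t=env.sense()["ee_pos"][:2]
env.movel([*t,.050],rate=.05); st("seated?")
effector.release(); st("open")
env.movel([*t,.17],rate=.2); st("up")
h=hand+.09*u
R=pick([*h,.17],u); env.reach([*h,.17],R); st("over")
for c in("side","top"):
    for n in("bobbin_mid","handle","pointer","mark"): see(c,n)
p,_=viewer.read_camera("side"); cv2.imwrite("pics/seated.png",cv2.resize(p[150:320,170:370,::-1],None,fx=3.5,fy=3.5))
E
```

```text
seated? 10.95 [0.5334 0.0211 0.0499] F [ 1.8  0.4 -1.3] w 0.0326 g 12.0
open 11.92 [0.5333 0.0211 0.05  ] F [ 0.1  0.1 -0.5] w 0.0923 g 0.0
up 12.67 [0.5326 0.0208 0.1692] F [-0.1  0.2 -0.3] w 0.0919 g 0.0
over 13.62 [0.56   0.2595 0.1686] F [-0.2 -0.8 -0.5] w 0.0918 g 0.0
side bobbin_mid [([0.5376, 0.0178, 0.0499], 0.95), ([0.4186, -0.1549, 0.029], 0.89), ([0.3235, -0.1458, 0.0288], 0.88), ([0.5825, -0.1404, 0.0307], 0.79)]
side handle [([0.545, 0.1392, -0.0018], 0.64), ([0.5478, 0.1737, 0.0626], 0.56)]
side pointer [([0.5921, 0.1681, 0.0367], 0.59)]
side mark [([0.5979, 0.2047, 0.0351], 0.6)]
top bobbin_mid [([0.5315, 0.0267, 0.0505], 0.92), ([0.416, -0.1557, 0.03], 0.58), ([0.5851, -0.1479, 0.0265], 0.58)]
top handle []
top pointer [([0.5933, 0.1723, 0.0349], 0.78)]
top mark [([0.6169, 0.4036, -0.0035], 0.45)]
```

View pics/seated.png

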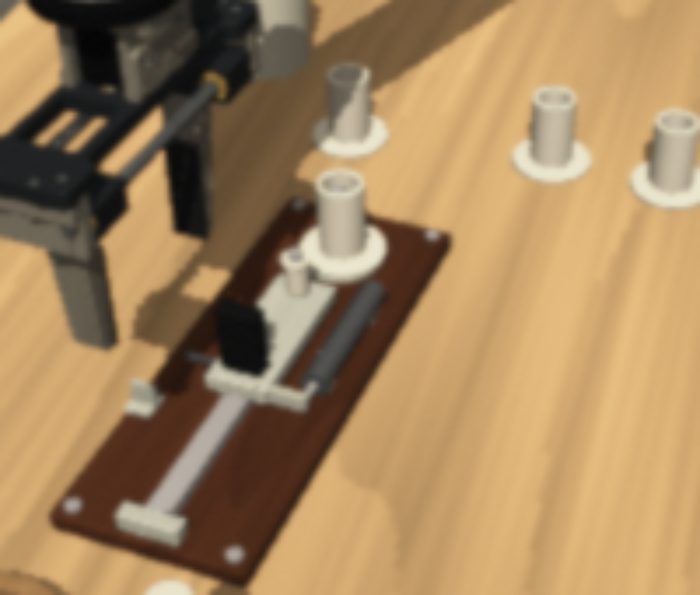

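The bobbin is seated, with its flange flat on the seat disc (crop px 342,245) and the network giving z 0.050. The handle (240,335), pointer (200,355) and index post (143,397) are all visible. Next I'll grip the handle and pull.

```bash
python3 - <<'E'
from h import *
h0=np.array([.549,.172]); g=h0+.010*u
env.movel([*(g),.17],rate=.2); env.movel([*g,.052]); st("down")
effector.grasp(40); st("grip")
e=h0+.034*u
env.movel([*e,.052],rate=.05); st("pulled")
for c in("side","top"):
    for n in("pointer","mark","handle","bobbin_mid"): see(c,n)
    p,_=viewer.read_camera(c); cv2.imwrite(f"pics/{c}P_full.png",p[:,:,::-1])
import cv2
a=cv2.imread("pics/sideP_full.png")[200:320,170:310]; b=cv2.imread("pics/topP_full.png")[150:230,150:300]
cv2.imwrite("pics/sideP.png",cv2.resize(a,None,fx=5,fy=5,interpolation=cv2.INTER_CUBIC)); cv2.imwrite("pics/topP.png",cv2.resize(b,None,fx=5,fy=5,interpolation=cv2.INTER_CUBIC))
E
```

```text
down 15.96 [0.5506 0.1827 0.0528] F [-0.7 -0.2  0.9] w 0.0919 g 0.0
grip 17.12 [0.5498 0.1802 0.0519] F [-2.1 -4.7  3.5] w 0.0138 g 39.9
pulled 17.75 [0.5519 0.2035 0.0519] F [-4.7 -7.7  6.5] w 0.0137 g 39.9
side pointer [([0.5935, 0.1972, 0.0367], 0.87)]
side mark [([0.5985, 0.2064, 0.0324], 0.43)]
side handle [([0.5478, 0.202, 0.0615], 0.64)]
side bobbin_mid [([0.4186, -0.1541, 0.0286], 0.87), ([0.5815, -0.1432, 0.031], 0.87), ([0.3257, -0.1443, 0.031], 0.83), ([0.5353, 0.0204, 0.0506], 0.73)]
top pointer []
top mark []
top handle []
top bobbin_mid [([0.5873, -0.1445, 0.0258], 0.78)]
```

View pics/sideP.png

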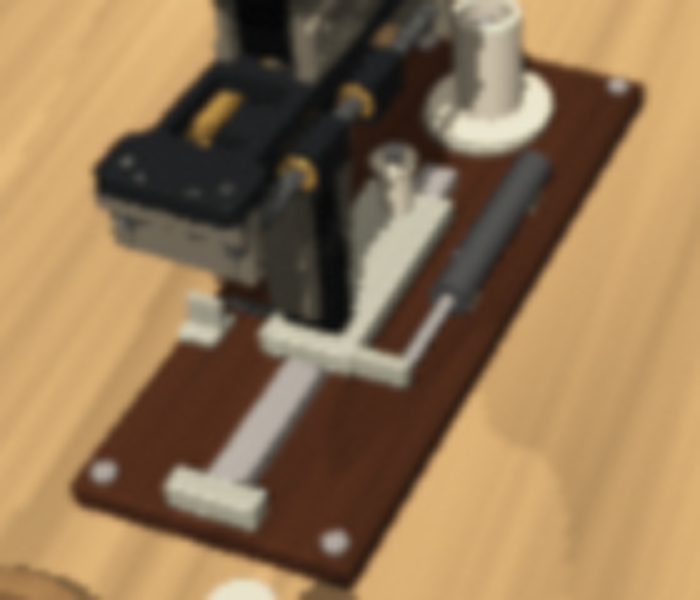

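View pics/topP.png

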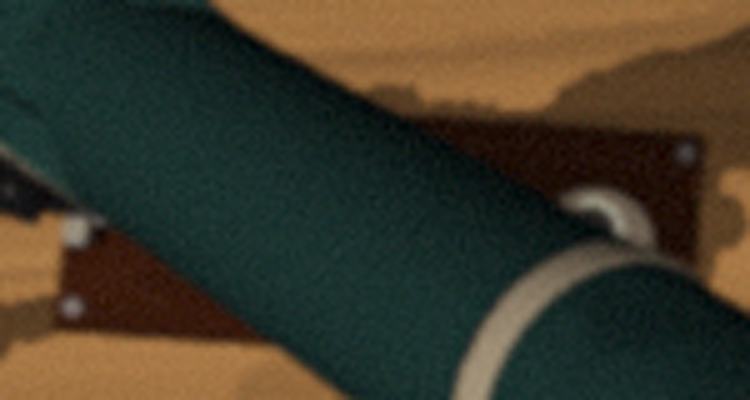

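The side crop shows the handle held with the pointer close behind the index post (crop px 205,315). The arm hides the top view. I'll zoom in with lines of constant winder y drawn at z = 35 mm.

```bash
cat > z.py <<'E'
from h import *
i=viewer.camera_info("side"); K=i["intrinsics"];Rm=np.array(i["rotation"]);eye=np.array(i["eye"])
def proj(P):
    c=(np.array(P)-eye)@Rm; q=K@np.array([c[0],-c[1],-c[2]]); return q[:2]/q[2]
def zoom(img,name,o=(200,250),n=(32,24),s=25):
    v=cv2.resize(img[o[1]:o[1]+n[1],o[0]:o[0]+n[0]],None,fx=s,fy=s,interpolation=cv2.INTER_CUBIC)
    for k in range(160,201,4):   # distance from spindle along pull, mm; x from 20 to 75
        d=k/1000
        a,b=[((proj(np.r_[seat+d*u+x*wx,.035])-o+.5)*s).astype(int) for x in(.036,.075)]
        cv2.line(v,tuple(map(int,a)),tuple(map(int,b)),(0,255,255),1); cv2.putText(v,str(k),tuple(map(int,b)),0,.4,(255,0,0),1)
    cv2.imwrite(name,v)
E
python3 -c "
from z import *
zoom(cv2.imread('pics/sideP_full.png'),'pics/zoomP.png')"
```

```text
(no output)
```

View pics/zoomP.png

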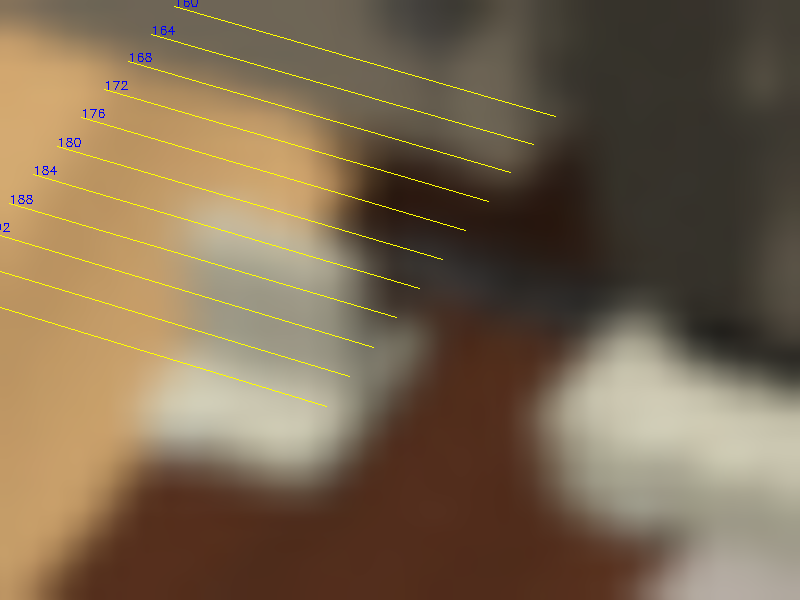

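The pointer strip (zoom px 500,280) lies at about 180.5 mm and the post's top face (270,238) at about 183.5 mm, so the slide is roughly 3 mm short. I'll pull 3.5 mm further and check once more.

```bash
python3 - <<'E'
from z import *
p=env.sense()["ee_pos"]
e=np.array([.549,.172])+.0375*u
env.movel([*e,.052],rate=.03); env.pause(.5); st("pulled")
see("side","pointer"); see("side","mark"); see("side","bobbin_mid")
p,_=viewer.read_camera("side"); zoom(p[:,:,::-1].copy(),"pics/zoomQ.png")
E
```

```text
pulled 19.42 [0.5522 0.2066 0.0518] F [-4.5 -7.4  6.7] w 0.014 g 39.9
side pointer []
side mark [([0.5991, 0.205, 0.0377], 0.54), ([0.5492, 0.206, 0.063], 0.43)]
side bobbin_mid [([0.3234, -0.1435, 0.0299], 0.82), ([0.42, -0.1545, 0.0339], 0.72), ([0.5791, -0.1444, 0.0318], 0.7), ([0.5373, 0.0194, 0.048], 0.61)]
```

View pics/zoomQ.png

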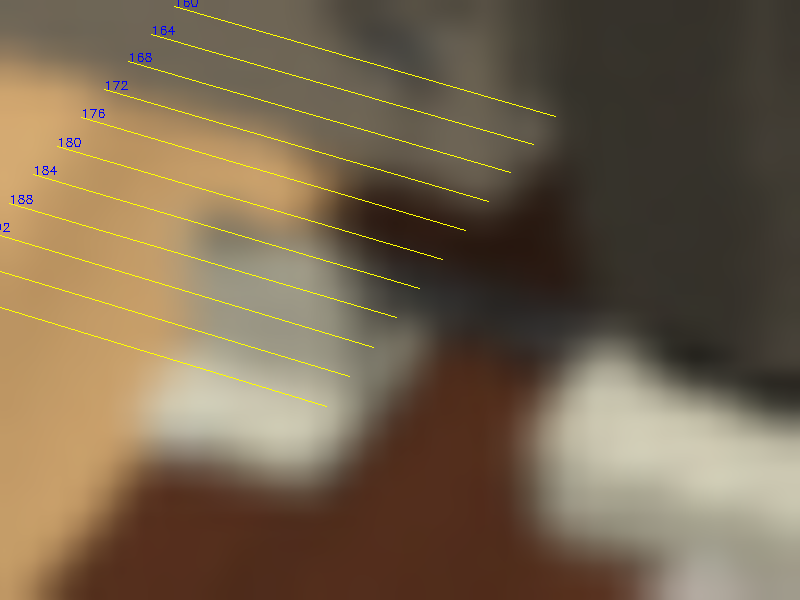

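The pointer strip (zoom px 480,305) now lies at about 184 mm and the post's top at about 183.5 mm, so they line up. The bobbin is seated, the fingers hold the handle at 40 N, and I'm handing in.

```bash
python3 -c "
from h import *
env.pause(.5); st('end'); print(workorder.finish_job())"
```

```text
end 20.27 [0.5522 0.2066 0.0519] F [-3.9 -8.3  6.4] w 0.0136 g 39.9
the job is handed in; nothing more can be done
None
```

I handed the job in at about 20 s: the bobbin is on the spindle seat, and the gripper is holding the slide by its handle with the pointer within about 1 mm of the index post by camera. No verdict came back.

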